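Drive the wedge of a plate rack home

TASK

The wooden plate rack's joint is loose: its dark wedge stands only part-way in the slot of the tenon. Pick up the meat pounder from its cork coaster and with it tap or push the wedge gently straight down until it stops hard and the rail is drawn fully tight, never hitting so hard that the tenon splits and never driving the wedge with the gripper itself. Then stand the pounder upright on the middle of the coaster again, leaving everything else in place.

Things in the scene. Friction and masses are not known exactly. Their poses are not given: they have to be found in the camera images.
- wedge: Dark wooden wedge standing upright in the slot of the rack's tenon, 110 mm long, 20 mm wide, thin end down. Origin: at the middle of its 20 mm width, on the lower edge of its straight (untapered) face, z up along it; -y points from the straight face to the tapered one. It is 8 mm thick at the foot and 30 mm at the top (taper 1:5).
- wedge_top (a point): Centre of the wedge's flat top end (28 x 20 mm), the place to strike; at the start about 172 mm above the worktop. Going home it sinks 17 to 48 mm, differently from rack to rack: the slot's true place in the rack is unknown by 3 mm either way, five times that in wedge depth. Over 40 N between pounder and wedge, even briefly, splits the tenon.
- rack: Light wooden plate rack, fixed, 235 mm long along its own y. Origin: on the worktop under the outer face of its near post; +y runs along the rail, away from the wedge. Near post 90 mm wide (x), 20 mm thick, 105 mm high; a far post, 125 mm high, ends the rack. Rail y = 25 to 200 mm, 60 mm wide, top at 102 mm; thin dowels on it, from y = 80 mm on, rise to 150 mm.
- rail (a joint): How far the wedge has drawn the rail (m): 0 at the start, 0.0025 when fully tight. The wedge first slides 5 to 35 mm down against a cork pad alone (2 to 5 N, rail stays at 0), then meets the slot's wall and draws the rail 1 mm for each 5 mm it sinks (6 to 13 N), then stops hard and the force rises quickly. The rail stays where it is left.
- pounder: Meat pounder, 300 g, standing upright on the coaster: flat round steel head 52 mm in diameter and 18 mm high, tapering up to 21 mm; above it a black upright handle 26 mm in diameter up to 82 mm; 86 mm high in all. Origin: centre of its flat underside, z up.
- coaster: Round cork coaster, 96 mm in diameter, 6 mm thick, fixed to the worktop. Origin: centre of its underside, on the worktop.
- cup: Bystander: plastic cup, white with a yellow foot, 70 mm wide, 92 mm high. Origin: centre of its underside.
- little_pot: Bystander: little red pot with black lid, 49 mm wide, 42 mm high. Origin: centre of its underside.
- vase: Bystander: small cream bud vase, 40 mm wide, 82 mm high. Origin: centre of its underside.
- tenon (a point): A point on the rack 65 mm to -y from its near post and 95 mm above the worktop: about the outer end of the tenon at its top edge. The tenon is 45 mm wide and 30 mm high; the wedge's slot goes down through it close to the post, a light cork pad in it.
Mind the look-alikes: they are no part of the job. Leave any green look-alike of the pounder alone. Of the things that look like the wedge, the larger one is meant.

How it is judged:
On the way, in this order (a step that is already met when the one before it is completed fails the run):
1. the pounder is lifted at least 50 mm above the coaster (z of pounder in the frame of coaster above 0.056 m), for 0.1 s.
2. the wedge is driven home: the rail is drawn to within 0.6 mm of its stop (value of joint rail above 0.0019 m), for 0.2 s.
At the end, for the whole second after the job is handed in: The rail is drawn to within 0.6 mm of its stop (joint over 0.0019 of 0.0025 m) with the wedge still upright in its slot, and the pounder stands upright and still on the coaster, its centre within 30 mm of the coaster's centre (value of joint rail above 0.0019 m and angle between wedge's own z axis and vertical below 0.12 rad and horizontal distance between wedge and rack below 0.012 m and angle between pounder's own z axis and vertical below 0.1 rad and horizontal distance between pounder and coaster below 0.03 m and z of pounder in the frame of coaster below 0.01 m and linear speed of each of pounder, wedge below 0.01 m/s); the robot touches nothing.
It fails at once if pounder and wedge press on one another with more than 40 N (the tenon splits) (contact force between pounder and wedge above 40 N).
It fails at once if the gripper or arm itself pushes on the wedge (over 2 N) (contact force between any of the fingers, the arm and wedge above 2 N).
It fails at once if the robot pushes on the rack (over 10 N) (contact force between any of the arm, the fingers and rack above 10 N).
It fails at once if a bystander (cup, little pot, vase) is moved by more than 30 mm (distance of any of cup, little_pot, vase from where it was at the start of the episode above 0.03 m).
It also fails if it takes over 51 s, if anything falls off the work surface, if the arm or the gripper's body presses on something with over 40 N, if the wrist force passes 120 N, or if a joint passes its speed limit or range.

ROBOT

A 6-joint arm with a two-finger parallel gripper is mounted at the origin on a cart in front of the work surface, level with it; the furniture and walls round the work are solid. World frame = base frame: x ahead of the robot, y to its left, z up, the work surface at z = 0. Lengths are in m, angles in rad, forces in N, time in s.
With the tool pointing down it reaches from about 0.35 to 0.775 m from the base axis. Payload 7.3 kg.
Tool frame: the origin (TCP) lies at the centre of the arm's flange, where the gripper is bolted on; the fingertips stand 178 mm ahead of it and the grasp point (between the pads) lies 159 mm ahead of it; z points along the fingers, y is the line along which they close (so a half turn about z gives the same grasp; the last joint's range is limited). The gripper opens to 92 mm and grips with 3 to 60 N. Pads are 19 mm wide; open, the fingers measure 130 mm over their backs; the gripper's body (75 mm by 190 mm) begins 47 mm behind the grasp point.
Start: joints at [-1.469, 0.342, 1.524, -0, 1.275, -0.146], TCP at [0.129, -0.509, 0.405] pointing down, gripper open.
Joint ranges: [-2.53, 2.53], [-0.77, 2.02], [0.04, 2.7], [-1, 4.14], [0.28, 2.66], [-3.11, 3.11]. Speed limits (rad/s): [2.57, 2.57, 3.14, 3.14, 3.14, 3.14].

INTERFACE

Orientations are given as a rotation vector (axis times angle).
In Python, from station import bot, vision, job gives the robot as it stands.
- The arm moves only by the tool play_rows, never from a script. Its argument "rows" is a list of rows, each an object with "slide": the shift along the tool's x, y, z in cm, a list of three; "rot": the turn, a rotation vector about the tool's x, y, z in degrees, a list of three; "jaw": the finger opening in cm, from 0 to 9.18. In form: [{"slide": [tx, ty, tz], "rot": [ax, ay, az], "jaw": jaw}, ...]. A call has 1 to 20 rows; each row is the pose to reach, as a shift and turn from the pose commanded when the call began, along the tool's axes at that moment; what a row does not reach only later rows make up. A row lasts 1/8 s, in which the tool goes at most 62.5 mm and 10.7 degrees, less where a joint would pass 70% of its speed; a pose out of reach is approached as far as the arm can. A call with a gripper value outside its range is refused whole. The fingers move at their own pace and stop on an object; the grip force is fixed at half the most. Time passes only in rows, so rows that repeat a pose let the fingers close. It gives the time, the measured TCP pose, the force, the opening and the grip force at its end, in the units of the state.
- bot.state(): the state, without advancing time (a new reading comes with each control period).
- vision.read_camera(name): name is "scene" or "top"; returns a dict with "image" (384x512x3 uint8, red, green, blue), "fx", "fy", "cx", "cy" (pixels), "rvec" (rotation vector, rad) and "tvec" (3), from world to camera coordinates, as OpenCV has them. Camera axes: x right, y down, z forward; pixel columns grow to the right and rows downward; lengths in m; the calibration is good to about 2 mm. A picture is of the moment at which its call begins. There is no depth.
- job.sign_off(): hands the job in; it is judged then, once.
The state is a dict: "time": time; "joint_pos": joint angles; "joint_velocities": joint speeds; "joint_torque": joint torques, N m; "position": TCP position; "eef_rot": TCP orientation; "wrist_force": force on the tool from outside, world axes, zero at the start; "ft_torque": the same for the moment, N m; "opening": finger opening in m; "finger_force": force on a finger pad.
Only numpy, scipy, OpenCV 4.12 (cv2) and the standard library are available. Lean on these libraries where they do the work, as an engineer would, in place of code of your own. Each camera call takes 0.05 s, during which the arm holds its last target. There are 200 camera calls.

## Working session

There is one attempt and no reset: what is moved stays moved. The work goes in short steps, Python scripts to look and compute and a tool call to move; the robot and the scene stay as the last step left them, time stands still between calls to the robot, and variables do not carry over. Pictures are saved under pics/ and viewed, at most 10 in all, crops included, and the job is handed in when it is done.

Besides the shell and the picture viewer there is one more tool, called as name([rows], argument=value, ...), one row to a line, values as JSON. play_rows: Moves the arm, as the interface text tells. Its arguments: {"type":"object","properties":{"rows":{"type":"array","items":{"type":"object","properties":{"slide":{"type":"array","items":{"type":"number"}},"rot":{"type":"array","items":{"type":"number"}},"jaw":{"type":"number"}}}}},"required":["rows"]}

```bash
mkdir -p pics
cat > h.py <<'E'
import numpy as np, cv2
from station import bot, vision, job
def cam(n):
    c=vision.read_camera(n); R=cv2.Rodrigues(np.array(c["rvec"],float))[0]; return c,R,np.array(c["tvec"],float).ravel()
def pix2w(c,R,t,u,v,z):
    d=R.T@np.array([(u-c["cx"])/c["fx"],(v-c["cy"])/c["fy"],1]); o=-R.T@t
    return o+d*(z-o[2])/d[2]
def proj(c,R,t,p):
    q=R@np.array(p)+t; return c["fx"]*q[0]/q[2]+c["cx"],c["fy"]*q[1]/q[2]+c["cy"]
E
python3 - <<'E'
from h import *
for n in("scene","top"):
    c,R,t=cam(n); im=c["image"][:,:,::-1]
    cv2.imwrite(f"pics/{n}0.png",cv2.resize(im,(800,600),interpolation=cv2.INTER_CUBIC)); print(n,-R.T@t,R[2],c["fx"])
print(bot.state())
E
```

```text
scene [-0.3844245   0.48996636  0.67249552] [ 0.7549631  -0.52218839 -0.39667368] 478.6313873369588
top [ 0.45088271 -0.22264581  1.31479809] [ 0.13890477  0.02050729 -0.99009339] 489.1865885402448
{'time': 0.1, 'joint_pos': array([-1.46899422e+00,  3.42661893e-01,  1.52491825e+00, -2.69879656e-05,
        1.27544947e+00, -1.46004876e-01]), 'joint_velocities': array([ 0.00018699, -0.00183768, -0.00284167,  0.00013076, -0.00080821,
        0.00047132]), 'joint_torque': array([ 1.37299503e-03, -4.32005739e+01, -2.44692993e+01,  7.18665076e-02,
        5.25779079e-02, -5.07903155e-05]), 'position': array([ 0.12877395, -0.50883307,  0.40411084]), 'eef_rot': array([-3.11608082e+00, -3.88093743e-01, -9.33998906e-06]), 'wrist_force': array([-0.77699986,  0.21205131,  1.05972607]), 'ft_torque': array([-0.05948387,  0.00058731,  0.01921463]), 'finger_force': 0.0, 'opening': 0.09180319932296784}
```

View pics/scene0.png

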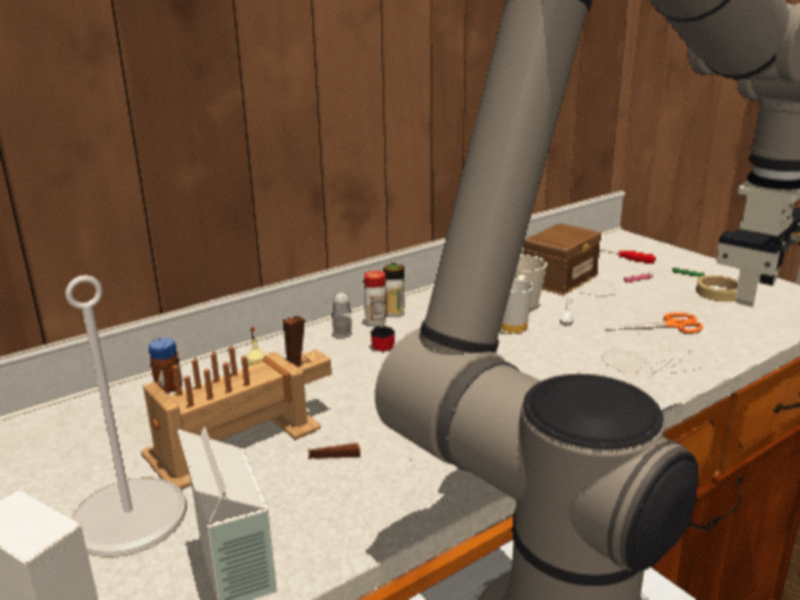

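View pics/top0.png

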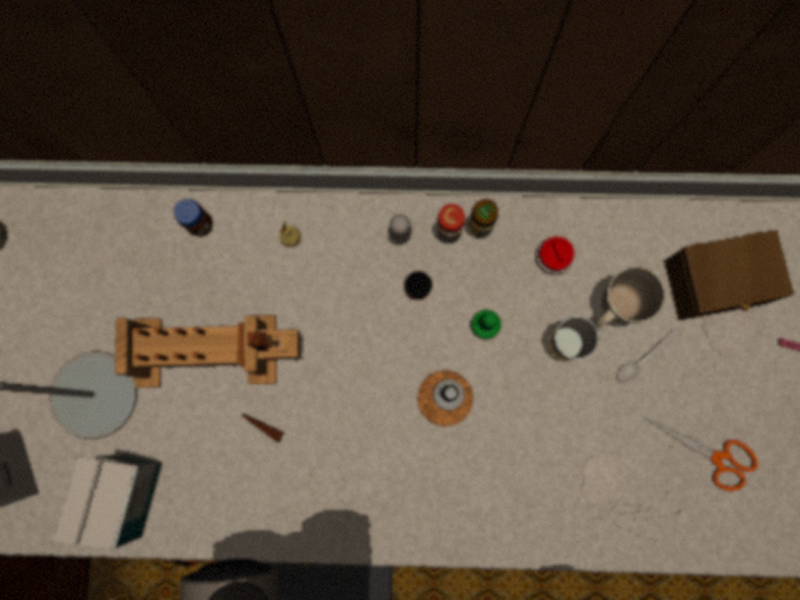

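The top view shows the pounder with a steel/black handle on the coaster at about (450,393). The green look-alike is at (487,323), so I leave that one. The wedge stands in the tenon at (262,340); the loose, smaller wedge at (263,427) is not the one meant. I'll check this in one enlarged crop.

Run:
```python
from h import *
c,R,t=cam("top"); im=c["image"][:,:,::-1]
# orig px crops x5: pounder/coaster, rack tenon
a=im[190:290,255:335]; b=im[190:290,140:220]
o=np.hstack([cv2.resize(a,None,fx=5,fy=5,interpolation=cv2.INTER_CUBIC),cv2.resize(b,None,fx=5,fy=5,interpolation=cv2.INTER_CUBIC)])
cv2.imwrite("pics/crop.png",cv2.convertScaleAbs(o,alpha=1.4))
```

```text
(no output)
```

View pics/crop.png

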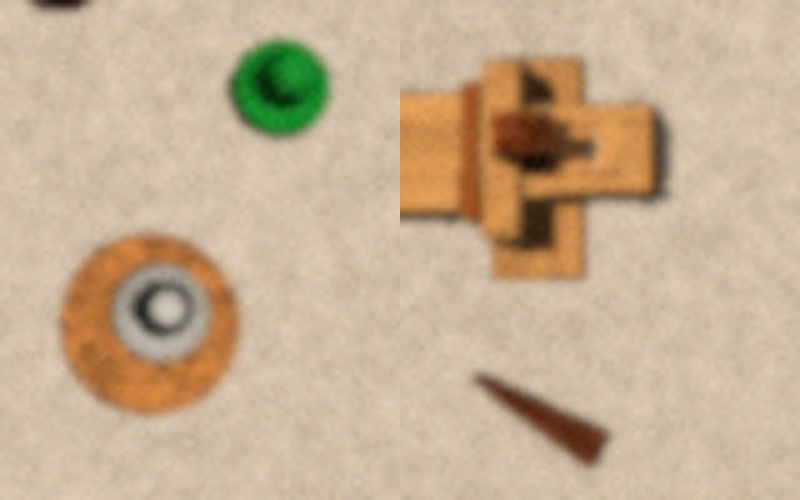

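Run:
```python
from h import *
c,R,t=cam("top")
L=lambda x,y:(255+x/5-.4,190+y/5-.4)
Rr=lambda x,y:(140+(x-400)/5-.4,190+y/5-.4)
def P(n,p,z): print(n,pix2w(c,R,t,*p,z).round(4))
P("coaster",L(150,323),.006);P("head",L(161,312),.024);P("cap",L(167,308),.092);P("green",L(280,88),.02)
P("wedge",Rr(526,137),.172)
for q in((655,105),(652,195)):P("tenon",Rr(*q),.097)
for q in((484,60),(493,240),(519,60),(522,245)):P("post",Rr(*q),.105)
P("pot",(418/1.5625,285/1.5625),.04);P("vase",(290/1.5625,235/1.5625),.04);P("cup",(568/1.5625,342/1.5625),.09)
P("farpost",(125/1.5625,345/1.5625),.125)
P("dowel",(203/1.5625,331/1.5625),.15)
# tool axes
s=bot.state();print(cv2.Rodrigues(s["eef_rot"])[0].round(3))
```

```text
coaster [ 0.4954 -0.2785  0.006 ]
head [ 0.5007 -0.2834  0.024 ]
cap [ 0.5001 -0.2831  0.092 ]
green [ 0.6212 -0.3449  0.02  ]
wedge [0.5699 0.0121 0.172 ]
tenon [ 0.5955 -0.0367  0.097 ]
tenon [ 0.5501 -0.0372  0.097 ]
post [0.6152 0.0489 0.105 ]
post [0.5252 0.0396 0.105 ]
post [0.6156 0.0313 0.105 ]
post [0.5231 0.0251 0.105 ]
pot [ 0.6821 -0.2287  0.04  ]
vase [ 0.7642 -0.0075  0.04  ]
cup [ 0.5856 -0.471   0.09  ]
farpost [0.5605 0.2303 0.125 ]
dowel [0.5827 0.1015 0.15  ]
[[ 0.969  0.245 -0.   ]
 [ 0.245 -0.969  0.001]
 [ 0.    -0.001 -1.   ]]
```

The crop confirms it: the pounder has a steel head and stands on the cork, at world (0.500,-0.283). The big wedge top is at (0.570,0.012). Moving to above the pounder.

play_rows([
  {"slide": [6, -1.8, 1], "rot": [0, 0, 0], "jaw": 9.1},
  {"slide": [12, -3.6, 2], "rot": [0, 0, 0], "jaw": 9.1},
  {"slide": [18, -5.5, 3], "rot": [0, 0, 0], "jaw": 9.1},
  {"slide": [24, -7.4, 5], "rot": [0, 0, 0], "jaw": 9.1},
  {"slide": [30, -9.2, 7], "rot": [0, 0, 0], "jaw": 9.1},
  {"slide": [36, -11, 9], "rot": [0, 0, 0], "jaw": 9.1},
  {"slide": [41.5, -12.7, 10.4], "rot": [0, 0, 0], "jaw": 9.1},
  {"slide": [41.5, -12.7, 10.4], "rot": [0, 0, 0], "jaw": 9.1},
  {"slide": [41.5, -12.7, 10.4], "rot": [0, 0, 0], "jaw": 9.1},
])

```text
time: 1.32
position: [0.5001, -0.2837, 0.3003]
eef_rot: [-3.117, -0.391, 0.002]
wrist_force: [-0.6, 0.0, -0.3]
opening: 0.0914
finger_force: 0.0
```

play_rows([
  {"slide": [0, 0, 3], "rot": [0, 0, 0], "jaw": 9.1},
  {"slide": [0, 0, 6], "rot": [0, 0, 0], "jaw": 9.1},
  {"slide": [0, 0, 8.3], "rot": [0, 0, 0], "jaw": 9.1},
  {"slide": [0, 0, 8.3], "rot": [0, 0, 0], "jaw": 9.1},
  {"slide": [0, 0, 8.3], "rot": [0, 0, 0], "jaw": 2},
  {"slide": [0, 0, 8.3], "rot": [0, 0, 0], "jaw": 2},
  {"slide": [0, 0, 8.3], "rot": [0, 0, 0], "jaw": 2},
  {"slide": [0, 0, 8.3], "rot": [0, 0, 0], "jaw": 2},
  {"slide": [0, 0, 8.3], "rot": [0, 0, 0], "jaw": 2},
  {"slide": [0, 0, 8.3], "rot": [0, 0, 0], "jaw": 2},
])

```text
time: 2.58
position: [0.5, -0.284, 0.2177]
eef_rot: [3.117, 0.388, -0.0]
wrist_force: [-0.4, 0.0, -0.0]
opening: 0.0357
finger_force: 0.0
```

play_rows([
  {"slide": [0, 0, 0], "rot": [0, 0, 0], "jaw": 1.5},
  {"slide": [0, 0, 0], "rot": [0, 0, 0], "jaw": 1.5},
  {"slide": [0, 0, 0], "rot": [0, 0, 0], "jaw": 1.5},
  {"slide": [0, 0, 0], "rot": [0, 0, 0], "jaw": 1.5},
  {"slide": [0, 0, -3], "rot": [0, 0, 0], "jaw": 1.5},
  {"slide": [0, 0, -7], "rot": [0, 0, 0], "jaw": 1.5},
  {"slide": [0, 0, -12], "rot": [0, 0, 0], "jaw": 1.5},
  {"slide": [0, 0, -17], "rot": [0, 0, 0], "jaw": 1.5},
  {"slide": [0, 0, -21], "rot": [0, 0, 0], "jaw": 1.5},
  {"slide": [0, 0, -21], "rot": [0, 0, 0], "jaw": 1.5},
  {"slide": [0, 0, -21], "rot": [0, 0, 0], "jaw": 1.5},
])

```text
time: 3.95
position: [0.4997, -0.2839, 0.4258]
eef_rot: [-3.115, -0.388, 0.004]
wrist_force: [-1.3, 0.1, -3.7]
opening: 0.0252
finger_force: 30.0
```

play_rows([
  {"slide": [2, -4, 0], "rot": [0, 0, 0], "jaw": 1.5},
  {"slide": [4.5, -9, 0], "rot": [0, 0, 0], "jaw": 1.5},
  {"slide": [7, -14, 0], "rot": [0, 0, 0], "jaw": 1.5},
  {"slide": [9.5, -19, 0], "rot": [0, 0, 0], "jaw": 1.5},
  {"slide": [12, -24, 0], "rot": [0, 0, 0], "jaw": 1.5},
  {"slide": [14.0, -27, 0], "rot": [0, 0, 0], "jaw": 1.5},
  {"slide": [14.0, -27, 0], "rot": [0, 0, 0], "jaw": 1.5},
  {"slide": [14.0, -27, 0], "rot": [0, 0, 0], "jaw": 1.5},
  {"slide": [14.0, -27, 0], "rot": [0, 0, 0], "jaw": 1.5},
])

```text
time: 5.08
position: [0.5693, 0.011, 0.4269]
eef_rot: [-3.118, -0.386, 0.003]
wrist_force: [0.0, 0.3, -3.4]
opening: 0.0254
finger_force: 30.0
```

Run:
```python
from h import *
c,R,t=cam("scene"); im=c["image"][:,:,::-1]
u,v=map(int,proj(c,R,t,(.57,.012,.2))); print(u,v,proj(c,R,t,(.57,.012,.172)),proj(c,R,t,(.57,.012,.215)))
u0,v0=max(u-50,0),max(v-50,0);print(u0,v0)
cv2.imwrite("pics/s1.png",cv2.resize(im[v0:v0+100,u0:u0+100],(600,600),interpolation=cv2.INTER_CUBIC))
print(bot.state()["position"],bot.state()["wrist_force"])
```

```text
187 193 (np.float64(188.57415134637722), np.float64(203.68660871488947)) (np.float64(187.26625066405256), np.float64(187.55262291280013))
137 143
[0.56931111 0.01091112 0.42720209] [-0.83791259  1.01025727 -3.31540428]
```

View pics/s1.png

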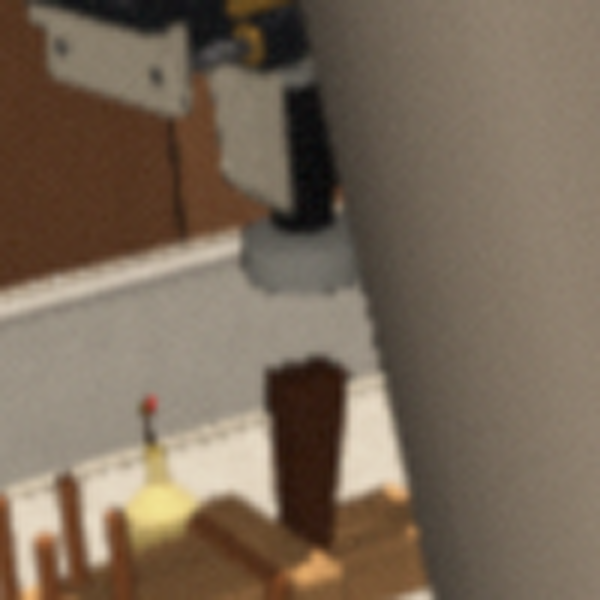

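The picture shows the pounder held upright at crop (300,260), right over the wedge top at (307,365). Descending.

play_rows([
  {"slide": [0, 0, 1.5], "rot": [0, 0, 0], "jaw": 1.5},
  {"slide": [0, 0, 2.8], "rot": [0, 0, 0], "jaw": 1.5},
  {"slide": [0, 0, 3.5], "rot": [0, 0, 0], "jaw": 1.5},
  {"slide": [0, 0, 3.8], "rot": [0, 0, 0], "jaw": 1.5},
  {"slide": [0, 0, 4.0], "rot": [0, 0, 0], "jaw": 1.5},
  {"slide": [0, 0, 4.0], "rot": [0, 0, 0], "jaw": 1.5},
])

```text
time: 5.88
position: [0.5695, 0.0121, 0.3879]
eef_rot: [3.117, 0.388, 0.001]
wrist_force: [0.0, 0.6, -3.3]
opening: 0.0255
finger_force: 30.0
```

play_rows([
  {"slide": [0, 0, 0.1], "rot": [0, 0, 0], "jaw": 1.5},
  {"slide": [0, 0, 0.2], "rot": [0, 0, 0], "jaw": 1.5},
  {"slide": [0, 0, 0.3], "rot": [0, 0, 0], "jaw": 1.5},
  {"slide": [0, 0, 0.4], "rot": [0, 0, 0], "jaw": 1.5},
  {"slide": [0, 0, 0.5], "rot": [0, 0, 0], "jaw": 1.5},
])

```text
time: 6.5
position: [0.5696, 0.0121, 0.3834]
eef_rot: [3.117, 0.388, 0.002]
wrist_force: [-0.3, 0.8, 3.4]
opening: 0.0256
finger_force: 30.0
```

play_rows([
  {"slide": [0, 0, 0.15], "rot": [0, 0, 0], "jaw": 1.5},
  {"slide": [0, 0, 0.3], "rot": [0, 0, 0], "jaw": 1.5},
])

```text
time: 6.75
position: [0.5695, 0.012, 0.3801]
eef_rot: [3.117, 0.388, 0.002]
wrist_force: [-0.7, 0.3, 2.2]
opening: 0.0255
finger_force: 30.0
```

play_rows([
  {"slide": [0, 0, 0.1], "rot": [0, 0, 0], "jaw": 1.5},
  {"slide": [0, 0, 0.2], "rot": [0, 0, 0], "jaw": 1.5},
  {"slide": [0, 0, 0.3], "rot": [0, 0, 0], "jaw": 1.5},
])

```text
time: 7.12
position: [0.5695, 0.012, 0.3767]
eef_rot: [3.117, 0.388, 0.0]
wrist_force: [0.3, -0.4, 3.5]
opening: 0.0256
finger_force: 30.0
```

play_rows([
  {"slide": [0, 0, 0.1], "rot": [0, 0, 0], "jaw": 1.5},
  {"slide": [0, 0, 0.2], "rot": [0, 0, 0], "jaw": 1.5},
  {"slide": [0, 0, 0.3], "rot": [0, 0, 0], "jaw": 1.5},
])

```text
time: 7.5
position: [0.5695, 0.012, 0.3736]
eef_rot: [3.117, 0.388, -0.0]
wrist_force: [-0.4, -0.4, 3.6]
opening: 0.0253
finger_force: 30.0
```

play_rows([
  {"slide": [0, 0, 0.1], "rot": [0, 0, 0], "jaw": 1.5},
  {"slide": [0, 0, 0.2], "rot": [0, 0, 0], "jaw": 1.5},
  {"slide": [0, 0, 0.3], "rot": [0, 0, 0], "jaw": 1.5},
])

```text
time: 7.88
position: [0.5695, 0.012, 0.3706]
eef_rot: [3.117, 0.388, -0.0]
wrist_force: [0.8, -0.5, 2.3]
opening: 0.0257
finger_force: 30.0
```

play_rows([
  {"slide": [0, 0, 0.1], "rot": [0, 0, 0], "jaw": 1.5},
  {"slide": [0, 0, 0.2], "rot": [0, 0, 0], "jaw": 1.5},
])

```text
time: 8.12
position: [0.5695, 0.012, 0.3686]
eef_rot: [3.117, 0.388, -0.0]
wrist_force: [-0.3, -0.2, 2.7]
opening: 0.0258
finger_force: 30.0
```

play_rows([
  {"slide": [0, 0, 0.1], "rot": [0, 0, 0], "jaw": 1.5},
  {"slide": [0, 0, 0.2], "rot": [0, 0, 0], "jaw": 1.5},
])

```text
time: 8.38
position: [0.5695, 0.012, 0.3667]
eef_rot: [3.117, 0.388, -0.0]
wrist_force: [0.2, -0.6, 6.7]
opening: 0.0255
finger_force: 30.0
```

play_rows([
  {"slide": [0, 0, 0.1], "rot": [0, 0, 0], "jaw": 1.5},
  {"slide": [0, 0, 0.2], "rot": [0, 0, 0], "jaw": 1.5},
])

```text
time: 8.62
position: [0.5696, 0.0121, 0.3659]
eef_rot: [3.117, 0.388, 0.003]
wrist_force: [-1.7, -0.5, 9.6]
opening: 0.0254
finger_force: 30.0
```

play_rows([
  {"slide": [0, 0, 0.05], "rot": [0, 0, 0], "jaw": 1.5},
  {"slide": [0, 0, 0.1], "rot": [0, 0, 0], "jaw": 1.5},
])

```text
time: 8.88
position: [0.5696, 0.0121, 0.365]
eef_rot: [3.117, 0.388, 0.003]
wrist_force: [-0.5, 0.1, 9.6]
opening: 0.0257
finger_force: 30.0
```

play_rows([
  {"slide": [0, 0, 0.05], "rot": [0, 0, 0], "jaw": 1.5},
  {"slide": [0, 0, 0.1], "rot": [0, 0, 0], "jaw": 1.5},
])

```text
time: 9.12
position: [0.5696, 0.0121, 0.364]
eef_rot: [3.117, 0.388, 0.004]
wrist_force: [-2.0, -0.1, 10.4]
opening: 0.0254
finger_force: 30.0
```

play_rows([
  {"slide": [0, 0, 0.05], "rot": [0, 0, 0], "jaw": 1.5},
  {"slide": [0, 0, 0.1], "rot": [0, 0, 0], "jaw": 1.5},
  {"slide": [0, 0, 0.15], "rot": [0, 0, 0], "jaw": 1.5},
  {"slide": [0, 0, 0.2], "rot": [0, 0, 0], "jaw": 1.5},
])

```text
time: 9.62
position: [0.5696, 0.0121, 0.3621]
eef_rot: [3.117, 0.388, 0.004]
wrist_force: [-0.2, 0.1, 9.6]
opening: 0.0257
finger_force: 30.0
```

play_rows([
  {"slide": [0, 0, 0.05], "rot": [0, 0, 0], "jaw": 1.5},
  {"slide": [0, 0, 0.1], "rot": [0, 0, 0], "jaw": 1.5},
  {"slide": [0, 0, 0.15], "rot": [0, 0, 0], "jaw": 1.5},
  {"slide": [0, 0, 0.2], "rot": [0, 0, 0], "jaw": 1.5},
])

```text
time: 10.12
position: [0.5697, 0.0121, 0.3601]
eef_rot: [3.117, 0.388, 0.004]
wrist_force: [-0.4, 0.2, 9.6]
opening: 0.0252
finger_force: 30.0
```

play_rows([
  {"slide": [0, 0, 0.05], "rot": [0, 0, 0], "jaw": 1.5},
  {"slide": [0, 0, 0.1], "rot": [0, 0, 0], "jaw": 1.5},
  {"slide": [0, 0, 0.15], "rot": [0, 0, 0], "jaw": 1.5},
  {"slide": [0, 0, 0.2], "rot": [0, 0, 0], "jaw": 1.5},
])

```text
time: 10.62
position: [0.5697, 0.0121, 0.3581]
eef_rot: [3.117, 0.388, 0.004]
wrist_force: [0.4, 0.8, 9.9]
opening: 0.0254
finger_force: 30.0
```

Rail phase at a steady 13 N or so. Going slower near the expected stop (about 0.355).

play_rows([
  {"slide": [0, 0, 0.05], "rot": [0, 0, 0], "jaw": 1.5},
  {"slide": [0, 0, 0.1], "rot": [0, 0, 0], "jaw": 1.5},
  {"slide": [0, 0, 0.1], "rot": [0, 0, 0], "jaw": 1.5},
])

```text
time: 11.0
position: [0.5698, 0.0121, 0.3571]
eef_rot: [3.117, 0.388, 0.005]
wrist_force: [-0.4, 0.4, 9.4]
opening: 0.025
finger_force: 30.0
```

play_rows([
  {"slide": [0, 0, 0.05], "rot": [0, 0, 0], "jaw": 1.5},
  {"slide": [0, 0, 0.1], "rot": [0, 0, 0], "jaw": 1.5},
  {"slide": [0, 0, 0.1], "rot": [0, 0, 0], "jaw": 1.5},
])

```text
time: 11.38
position: [0.5698, 0.0121, 0.3561]
eef_rot: [3.117, 0.388, 0.005]
wrist_force: [0.3, 0.1, 9.6]
opening: 0.0252
finger_force: 30.0
```

play_rows([
  {"slide": [0, 0, 0.05], "rot": [0, 0, 0], "jaw": 1.5},
  {"slide": [0, 0, 0.05], "rot": [0, 0, 0], "jaw": 1.5},
])

```text
time: 11.62
position: [0.5698, 0.0121, 0.3556]
eef_rot: [3.117, 0.388, 0.005]
wrist_force: [0.3, -0.0, 10.0]
opening: 0.0254
finger_force: 30.0
```

play_rows([
  {"slide": [0, 0, 0.05], "rot": [0, 0, 0], "jaw": 1.5},
  {"slide": [0, 0, 0.05], "rot": [0, 0, 0], "jaw": 1.5},
])

```text
time: 11.88
position: [0.5698, 0.0121, 0.3551]
eef_rot: [3.117, 0.388, 0.005]
wrist_force: [-0.2, 0.2, 10.9]
opening: 0.0256
finger_force: 30.0
```

play_rows([
  {"slide": [0, 0, 0.05], "rot": [0, 0, 0], "jaw": 1.5},
  {"slide": [0, 0, 0.05], "rot": [0, 0, 0], "jaw": 1.5},
])

```text
time: 12.12
position: [0.5698, 0.0121, 0.3546]
eef_rot: [3.117, 0.388, 0.005]
wrist_force: [0.0, 0.5, 9.0]
opening: 0.0256
finger_force: 30.0
```

play_rows([
  {"slide": [0, 0, 0.05], "rot": [0, 0, 0], "jaw": 1.5},
  {"slide": [0, 0, 0.05], "rot": [0, 0, 0], "jaw": 1.5},
])

```text
time: 12.38
position: [0.5698, 0.0121, 0.3541]
eef_rot: [3.117, 0.388, 0.005]
wrist_force: [-0.1, 0.2, 10.1]
opening: 0.0254
finger_force: 30.0
```

play_rows([
  {"slide": [0, 0, 0.04], "rot": [0, 0, 0], "jaw": 1.5},
  {"slide": [0, 0, 0.04], "rot": [0, 0, 0], "jaw": 1.5},
])

```text
time: 12.62
position: [0.5698, 0.0121, 0.354]
eef_rot: [3.117, 0.388, 0.005]
wrist_force: [-0.1, 0.2, 10.9]
opening: 0.0255
finger_force: 30.0
```

play_rows([
  {"slide": [0, 0, 0.05], "rot": [0, 0, 0], "jaw": 1.5},
  {"slide": [0, 0, 0.05], "rot": [0, 0, 0], "jaw": 1.5},
])

```text
time: 12.88
position: [0.5698, 0.0121, 0.354]
eef_rot: [3.117, 0.388, 0.006]
wrist_force: [-1.8, 0.2, 14.1]
opening: 0.0254
finger_force: 30.0
```

play_rows([
  {"slide": [0, 0, 0.05], "rot": [0, 0, 0], "jaw": 1.5},
  {"slide": [0, 0, 0.05], "rot": [0, 0, 0], "jaw": 1.5},
])

```text
time: 13.12
position: [0.5698, 0.0121, 0.3539]
eef_rot: [3.117, 0.388, 0.007]
wrist_force: [-2.8, -0.3, 17.0]
opening: 0.0254
finger_force: 30.0
```

Hard stop found: force climbs with no travel, about 12.5–13 mm after the rail engaged. Lifting and returning.

play_rows([
  {"slide": [0, 0, -1], "rot": [0, 0, 0], "jaw": 1.5},
  {"slide": [0, 0, -3], "rot": [0, 0, 0], "jaw": 1.5},
  {"slide": [0, 0, -7], "rot": [0, 0, 0], "jaw": 1.5},
  {"slide": [-2, 3.7, -7], "rot": [0, 0, 0], "jaw": 1.5},
  {"slide": [-4.5, 8.5, -7], "rot": [0, 0, 0], "jaw": 1.5},
  {"slide": [-7, 13, -7], "rot": [0, 0, 0], "jaw": 1.5},
  {"slide": [-9.5, 18, -7], "rot": [0, 0, 0], "jaw": 1.5},
  {"slide": [-12, 23, -7], "rot": [0, 0, 0], "jaw": 1.5},
  {"slide": [-14.2, 26.4, -7], "rot": [0, 0, 0], "jaw": 1.5},
  {"slide": [-14.2, 26.4, -7], "rot": [0, 0, 0], "jaw": 1.5},
  {"slide": [-14.2, 26.4, -7], "rot": [0, 0, 0], "jaw": 1.5},
])

```text
time: 14.5
position: [0.4965, -0.2784, 0.4205]
eef_rot: [-3.116, -0.387, 0.002]
wrist_force: [1.0, 0.5, -3.5]
opening: 0.0258
finger_force: 30.0
```

Run:
```python
from h import *
print(bot.state()["position"],bot.state()["wrist_force"])
c,R,t=cam("scene"); im=c["image"][:,:,::-1]
a=im[180:300,80:230]
d,R2,t2=cam("top"); b=d["image"][190:290,140:220][:,:,::-1]
u,v=map(int,proj(c,R,t,(.496,-.279,.22)));print(u,v)
e=im[max(v-50,0):v+50,max(u-50,0):u+50]
f=lambda x:cv2.resize(x,(400,int(400*x.shape[0]/x.shape[1])),interpolation=cv2.INTER_CUBIC)[:500]
def pad(x): o=np.zeros((600,400,3),np.uint8); y=f(x); o[:len(y)]=y; return o
o=np.hstack([pad(a),pad(b)]); cv2.imwrite("pics/s2.png",o); cv2.imwrite("pics/s3.png",pad(e))
```

```text
[ 0.4965052  -0.27844463  0.42051642] [ 0.99054673  0.48628234 -3.52863845]
299 167
```

View pics/s2.png

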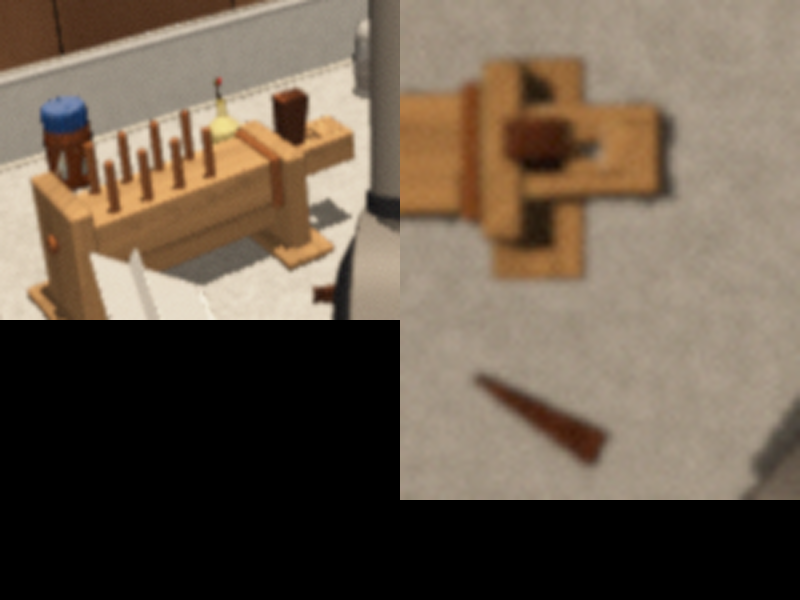

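View pics/s3.png

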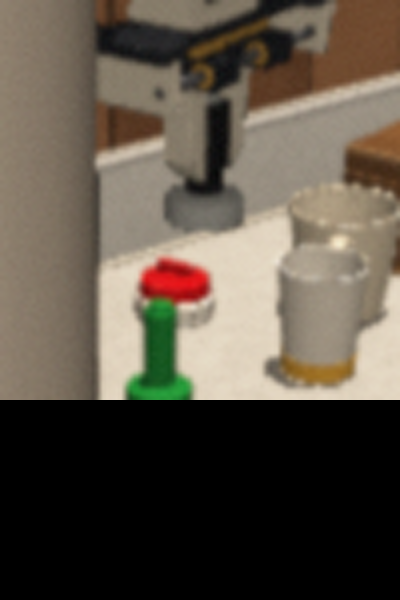

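Left picture: the wedge (crop 290,115) stands upright and about 30 mm lower. Second picture: the pounder hangs upright in the grip at (205,205). Setting it down over the coaster.

play_rows([
  {"slide": [0, 0, 4], "rot": [0, 0, 0], "jaw": 1.5},
  {"slide": [0, 0, 9], "rot": [0, 0, 0], "jaw": 1.5},
  {"slide": [0, 0, 14], "rot": [0, 0, 0], "jaw": 1.5},
  {"slide": [0, 0, 17.5], "rot": [0, 0, 0], "jaw": 1.5},
  {"slide": [0, 0, 19], "rot": [0, 0, 0], "jaw": 1.5},
  {"slide": [0, 0, 19.7], "rot": [0, 0, 0], "jaw": 1.5},
  {"slide": [0, 0, 19.7], "rot": [0, 0, 0], "jaw": 1.5},
])

```text
time: 15.48
position: [0.497, -0.2787, 0.2251]
eef_rot: [3.116, 0.389, 0.002]
wrist_force: [-0.1, 0.3, -2.1]
opening: 0.0254
finger_force: 30.0
```

play_rows([
  {"slide": [0, 0, 0.1], "rot": [0, 0, 0], "jaw": 1.5},
  {"slide": [0, 0, 0.2], "rot": [0, 0, 0], "jaw": 1.5},
  {"slide": [0, 0, 0.3], "rot": [0, 0, 0], "jaw": 1.5},
  {"slide": [0, 0, 0.4], "rot": [0, 0, 0], "jaw": 1.5},
  {"slide": [0, 0, 0.4], "rot": [0, 0, 0], "jaw": 1.5},
])

```text
time: 16.1
position: [0.4965, -0.2787, 0.2202]
eef_rot: [-3.117, -0.388, 0.0]
wrist_force: [0.1, 0.0, -2.8]
opening: 0.0256
finger_force: 30.0
```

play_rows([
  {"slide": [0, 0, 0.05], "rot": [0, 0, 0], "jaw": 1.5},
  {"slide": [0, 0, 0.1], "rot": [0, 0, 0], "jaw": 1.5},
])

```text
time: 16.35
position: [0.4966, -0.2788, 0.2193]
eef_rot: [3.117, 0.388, 0.0]
wrist_force: [0.4, -0.4, -3.1]
opening: 0.0257
finger_force: 30.0
```

play_rows([
  {"slide": [0, 0, 0.05], "rot": [0, 0, 0], "jaw": 1.5},
  {"slide": [0, 0, 0.1], "rot": [0, 0, 0], "jaw": 1.5},
  {"slide": [0, 0, 0.15], "rot": [0, 0, 0], "jaw": 1.5},
  {"slide": [0, 0, 0.15], "rot": [0, 0, 0], "jaw": 1.5},
])

```text
time: 16.85
position: [0.4965, -0.2787, 0.2178]
eef_rot: [-3.118, -0.388, 0.0]
wrist_force: [-0.6, -0.4, -4.0]
opening: 0.0255
finger_force: 30.0
```

play_rows([
  {"slide": [0, 0, 0.05], "rot": [0, 0, 0], "jaw": 1.5},
  {"slide": [0, 0, 0.1], "rot": [0, 0, 0], "jaw": 1.5},
  {"slide": [0, 0, 0.1], "rot": [0, 0, 0], "jaw": 1.5},
])

```text
time: 17.23
position: [0.4966, -0.2787, 0.2176]
eef_rot: [3.117, 0.388, 0.001]
wrist_force: [-1.8, 1.5, 5.0]
opening: 0.0256
finger_force: 30.0
```

Standing on the coaster (force reversed). Release slowly, then rise.

play_rows([
  {"slide": [0, 0, -0.05], "rot": [0, 0, 0], "jaw": 2.8},
  {"slide": [0, 0, -0.05], "rot": [0, 0, 0], "jaw": 3.2},
  {"slide": [0, 0, -0.05], "rot": [0, 0, 0], "jaw": 5},
  {"slide": [0, 0, -0.05], "rot": [0, 0, 0], "jaw": 9.1},
  {"slide": [0, 0, -0.05], "rot": [0, 0, 0], "jaw": 9.1},
  {"slide": [0, 0, -0.05], "rot": [0, 0, 0], "jaw": 9.1},
  {"slide": [0, 0, -0.05], "rot": [0, 0, 0], "jaw": 9.1},
  {"slide": [0, 0, -0.05], "rot": [0, 0, 0], "jaw": 9.1},
  {"slide": [0, 0, -0.05], "rot": [0, 0, 0], "jaw": 9.1},
  {"slide": [0, 0, -0.05], "rot": [0, 0, 0], "jaw": 9.1},
  {"slide": [0, 0, -2], "rot": [0, 0, 0], "jaw": 9.1},
  {"slide": [0, 0, -6], "rot": [0, 0, 0], "jaw": 9.1},
  {"slide": [0, 0, -12], "rot": [0, 0, 0], "jaw": 9.1},
  {"slide": [-6, 0, -16], "rot": [0, 0, 0], "jaw": 9.1},
  {"slide": [-12, 0, -18], "rot": [0, 0, 0], "jaw": 9.1},
  {"slide": [-12, 6, -18], "rot": [0, 0, 0], "jaw": 9.1},
  {"slide": [-12, 12, -18], "rot": [0, 0, 0], "jaw": 9.1},
  {"slide": [-12, 18, -18], "rot": [0, 0, 0], "jaw": 9.1},
  {"slide": [-12, 18, -18], "rot": [0, 0, 0], "jaw": 9.1},
  {"slide": [-12, 18, -18], "rot": [0, 0, 0], "jaw": 9.1},
])

```text
time: 19.73
position: [0.4242, -0.4824, 0.3961]
eef_rot: [-3.116, -0.388, 0.001]
wrist_force: [0.2, 0.7, -0.5]
opening: 0.0911
finger_force: 0.0
```

Run:
```python
from h import *
print(bot.state()["position"],bot.state()["opening"])
c,R,t=cam("top"); im=c["image"][:,:,::-1]
a=im[190:290,255:335]; b=im[190:290,140:220]
f=lambda x:cv2.resize(x,None,fx=5,fy=5,interpolation=cv2.INTER_CUBIC)
cv2.imwrite("pics/end.png",np.hstack([f(a),f(b)]))
```

```text
[ 0.42421988 -0.48235416  0.39613185] 0.09113751841442314
```

View pics/end.png

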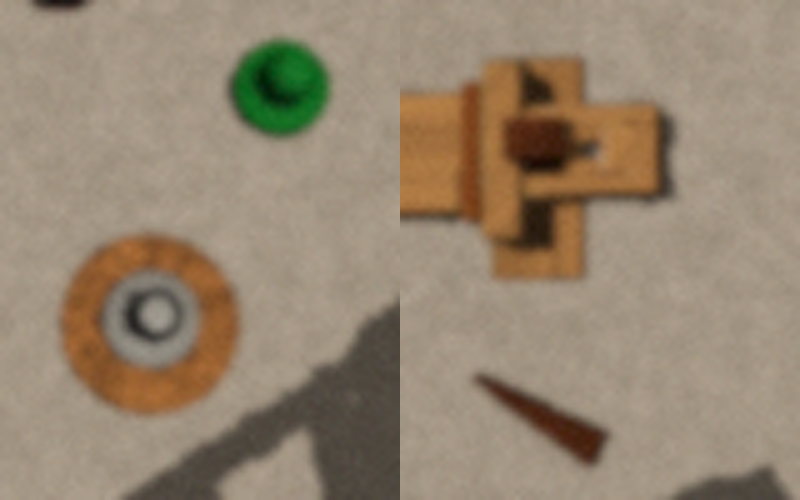

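The pounder stands upright in the middle of the coaster (150,320), the wedge is home (535,143), and the green look-alike and loose wedge have not moved.

```bash
python3 -c "
from station import job
print(job.sign_off())"
```

```text
the job is handed in; nothing more can be done
None
```

I pushed the wedge down with the pounder until it stopped hard (highest reading about 20 N), stood the pounder upright at the middle of the coaster, and handed the job in at about 20 s; no verdict came back.

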